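Pack carton and book into the bench fence corner

TASK

Pack the black carton and the red-brown pattern book side by side into the corner of the bench fence, sliding them flat on the bench and never lifting them: push one (either one) fully home into the corner, its long side flush with the dark side stop and its end flush with the pale back fence, and only then push the other tight against it, long sides together, its end flush with the back fence too. Press gently so that nothing is crushed, let go at the end, and leave the wax pot, the tape roll and the dye bottle where they are.

Things in the scene. Friction and masses are not known exactly. Their poses are not given: they have to be found in the camera images.
- corner (a point): Zero mark of the packing fence, at bench height; its place and yaw vary. The back fence's inner face is the plane x = 0 of this frame, from y = +38 mm to -362 mm. The side stop's face is parallel to the plane y = 0, at a setting between y = 0 and y = -30 mm that differs each time and is not reported: find it by touch or by eye. The parcels belong at x < 0 on the -y side of the stop, on the bench itself.
- feeler (a joint): How far in m the brass feeler pad in the side stop's face is pressed in: 0 free (8 mm proud of the face), 0.008 flush, when something bears on the face. Pad 20 mm wide, 17 mm high, centred 76 mm in front of the back fence and 11 mm up; a soft spring (0.4 N at most) returns it. It tells nothing of where the stop is set.
- carton_centre (a point): Centre of the black carton lying flat: 148 mm along its own x, 105 mm along its own y, 58 mm high (centre 29 mm above the bench). Loose, 0.3 to 0.55 kg. Starts with its own x roughly along the fence's x.
- book_centre (a point): Centre of the red-brown and green pattern book lying flat, a rigid block: 101 mm along its own x, 152 mm along its own y, 22 mm high (centre 11 mm up). The covers (lowest 6 mm, top 4 mm) stand 2 to 6 mm proud of the pages. Loose, 0.2 to 0.4 kg. Starts with its own y roughly along the fence's x. Which of carton and book lies nearer the stop varies.
- carton: The same carton, origin at the centre of its underside (axes as for point carton_centre).
- book: The same book, origin at the centre of its underside (axes as for point book_centre).
- wax_pot_centre (a point): Centre of the white wax pot, 50 mm across, 57 mm high, standing left of the work. Leave it alone.
- tape_centre (a point): Centre of the tape roll, 102 mm across, 25 mm high, lying behind the back fence. Leave it alone. Right of the work stands the bolted green lever press (about x 0.39 to 0.55, y -0.39 to -0.25 m in the world, 0.39 m tall): carry the arm round it.
- bottle_dye_centre (a point): Point 50 mm up the axis of the dye bottle, 46 mm across, 105 mm high, standing just left of the side stop. Leave it alone.
- fence: The fixed packing fence, screwed to the bench; origin and axes as point corner. Pale wood, 18 mm thick, 36 mm high (39 mm with the steel guide strip on the back fence), brass corner plates outside.
Mind the look-alikes: they are no part of the job. There is more than one size of the book; the job needs the larger.

How it is judged:
On the way:
1. one of the two is home in the corner, flush with the back fence and the side stop, with the feeler pressed in, while the other is still over 20 mm away from it (value of joint feeler above 0.005 m and horizontal distance between carton_centre and book_centre above 0.125 m and ((x of carton_centre in the frame of corner above -0.078 m and height (world z) of carton_centre below 0.035 m and angle between the x axis of carton_centre and the x axis of corner, either way round below 0.035 rad and y of carton_centre in the frame of corner above -0.0865 m) or (x of book_centre in the frame of corner above -0.08 m and height (world z) of book_centre below 0.017 m and angle between the x axis of book_centre and the y axis of corner, either way round below 0.035 rad and y of book_centre in the frame of corner above -0.0845 m))), for 0.2 s.
At the end, for the whole second after the job is handed in: Carton and book lie flat side by side, each end within 4 mm of the back fence, the one in the corner within 3 mm of the side stop (feeler pressed in over 5 mm) and the other within 4 mm of it, long sides at right angles to the back fence within 0.035 rad, both at rest and untouched (value of joint feeler above 0.005 m and y of book_centre in the frame of carton_centre between -0.107 and 0.107 m and x of carton_centre in the frame of corner above -0.078 m and height (world z) of carton_centre below 0.035 m and angle between the x axis of carton_centre and the x axis of corner, either way round below 0.035 rad and x of book_centre in the frame of corner above -0.08 m and height (world z) of book_centre below 0.017 m and angle between the x axis of book_centre and the y axis of corner, either way round below 0.035 rad and linear speed of each of carton, book below 0.01 m/s).
It fails at once if the carton or the book was lifted off the bench (over 25 mm) (height (world z) of carton_centre above 0.054 m or height (world z) of book_centre above 0.036 m).
It fails at once if the carton or the book was crushed (over 60 N against the fence or each other) (contact force between any of carton, book and fence above 60 N or contact force between carton and book above 60 N).
It fails at once if the wax pot, the tape roll or the dye bottle was moved (over 15 mm) (distance of any of wax_pot_centre, tape_centre, bottle_dye_centre from where it was at the start of the episode above 0.015 m).
It also fails if it takes over 72 s, if anything falls off the work surface, if the arm or the gripper's body presses on something with over 40 N, if the wrist force passes 120 N, or if a joint passes its speed limit or range.

ROBOT

A 6-joint arm with a two-finger parallel gripper is mounted at the origin on a cart in front of the work surface, level with it; the furniture and walls round the work are solid. World frame = base frame: x ahead of the robot, y to its left, z up, the work surface at z = 0. Lengths are in m, angles in rad, forces in N, time in s.
With the tool pointing down it reaches from about 0.275 to 0.725 m from the base axis. Payload 5.6 kg.
Tool frame: the origin (TCP) lies midway between the tips of the shut fingers; the grasp point (between the pads) lies 19 mm behind it (manip.grip_point_offset is the distance from the TCP to the grasp point, in m); z points along the fingers, y is the line along which they close (so a half turn about z gives the same grasp; the last joint's range is limited). The gripper opens to 85 mm and grips with 20 to 120 N. Pads are 22 mm wide; open, the fingers measure 114 mm over their backs; the gripper's body (76 mm by 85 mm) begins 54 mm behind the grasp point. The pads swing forward as they close: fully open they stand 13 mm farther back than shut.
Start: joints at [1.565, 0.255, 0.108, 0, -1.424, -0.285], TCP at [0.158, 0.527, 0.194] pointing down, gripper open.
Joint ranges: [-2.95, 2.95], [-1.21, 1.97], [-1.09, 1.5], [-2.87, 1.71], [-2.94, -0.07], [-3.05, 3.05]. Speed limits (rad/s): [2.57, 2.57, 3.14, 3.14, 3.14, 3.14].

INTERFACE

Orientations are given as a 3x3 rotation matrix whose columns are the frame's x, y, z axes.
In Python, from workcell import manip, grab_frame, camera_params gives the robot as it stands.
- The arm moves only by the tool carry_out, never from a script. Its argument "targets" is a list that holds one entry, the list of rows, each a list of 4 numbers: the shift along the tool's x, y, z in cm, then the turn about the tool's z in rad. In form: [[[dx, dy, dz, turn], ...]]. A call has 1 to 20 rows; each row is the pose to reach, as a shift and turn from the pose commanded when the call began, along the tool's axes at that moment; what a row does not reach only later rows make up. A row lasts 1/8 s, in which the tool goes at most 62.5 mm and 10.7 degrees, less where a joint would pass 70% of its speed; a pose out of reach is approached as far as the arm can. A call with a gripper value outside its range is refused whole. "gripper" is the opening, from -1 (shut) to 1 (fully open), set as the call begins (left out, the last holds). The fingers move at their own pace and stop on an object; "grip_force" is the grip in N (left out, the last holds). Time passes only in rows, so rows that repeat a pose let the fingers close. It gives the time, the measured TCP pose, the force, the opening and the grip force at its end, in the units of the state.
- manip.get_state(): the state, without advancing time (a new reading comes with each control period).
- grab_frame(name): name is "side" or "top"; returns the picture (420x560x3 uint8, red, green, blue); there is no depth.
- camera_params(name): a dict with "fx", "fy", "cx", "cy" (pixels), "xyz" and "attitude" of the camera in the world. Camera axes: x right, y up, looking along -z (the intrinsics and any distortion apply to the point x, -y, -z); pixel columns grow to the right and rows downward; lengths in m; the calibration is good to about 2 mm. A picture is of the moment at which its call begins. camera_params takes no time and is no camera call.
- manip.job_done(): hands the job in; it is judged then, once.
The state is a dict: "clock": time; "qpos": joint angles; "qvel": joint speeds; "joint_efforts": joint torques, N m; "tcp_pos": TCP position; "ee_rot": TCP orientation; "contact_force": force on the tool from outside, world axes, zero at the start; "torque": the same for the moment, N m; "width": finger opening in m; "finger_force": force on a finger pad.
Only numpy, scipy, OpenCV 4.12 (cv2) and the standard library are available. Lean on these libraries where they do the work, as an engineer would, in place of code of your own. Each camera call takes 0.05 s, during which the arm holds its last target. There are 200 camera calls.

## Working session

There is one attempt and no reset: what is moved stays moved. The work goes in short steps, Python scripts to look and compute and a tool call to move; the robot and the scene stay as the last step left them, time stands still between calls to the robot, and variables do not carry over. Pictures are saved under pics/ and viewed, at most 10 in all, crops included, and the job is handed in when it is done.

Besides the shell and the picture viewer there is one more tool, called after "Emit:" as name(argument=value, ...), one argument or row to a line, values as JSON. carry_out: Moves the arm, as the interface text tells. Its arguments: {"type":"object","properties":{"targets":{"type":"array"},"gripper":{"type":"number"},"grip_force":{"type":"number"}},"required":["targets"]}

```bash
mkdir -p pics; cat > h.py <<'E'
import numpy as np, cv2
from workcell import manip, grab_frame, camera_params
def snap(n,f):
    im=grab_frame(n); cv2.imwrite('pics/'+f,im[:,:,::-1]); return im
def pix2w(n,u,v,z):
    p=camera_params(n); R=np.array(p['attitude']).reshape(3,3) if np.array(p['attitude']).size==9 else None
    d=R@np.array([(u-p['cx'])/p['fx'],-(v-p['cy'])/p['fy'],-1.]); o=np.array(p['xyz'])
    return o+d*(z-o[2])/d[2]
def w2pix(n,P):
    p=camera_params(n); c=np.array(p['attitude']).T@(np.array(P)-p['xyz'])
    return p['cx']+p['fx']*c[0]/-c[2], p['cy']-p['fy']*c[1]/-c[2]
E
python3 - <<'E'
from h import *
for n in('top','side'):
    print(camera_params(n)); im=snap(n,n+'0.png')
    cv2.imwrite('pics/'+n+'0b.png',cv2.resize(im[:,:,::-1],(800,600),interpolation=cv2.INTER_CUBIC))
s=manip.get_state();print(s)
E
```

```text
{'fx': 431.19978306401305, 'fy': 431.19978306401305, 'cx': 278.6529814211829, 'cy': 215.41261045496165, 'xyz': array([ 0.43123383, -0.02558815,  1.02701613]), 'attitude': array([[ 0.00937426,  0.9839397 , -0.17825486],
       [-0.99940019,  0.01516204,  0.03113462],
       [ 0.0333373 ,  0.17785608,  0.98349166]])}
{'fx': 490.56380967706383, 'fy': 490.56380967706383, 'cx': 272.0599744236924, 'cy': 211.68236736780847, 'xyz': array([0.59879284, 0.95042248, 0.88981792]), 'attitude': array([[-0.99976987,  0.00398327, -0.02107938],
       [-0.01869486, -0.64371757,  0.76503476],
       [-0.01052183,  0.76525278,  0.6436439 ]])}
{'clock': 0.1, 'qpos': array([ 1.56462302e+00,  2.55665994e-01,  1.07169167e-01, -4.23212001e-04,
       -1.42392258e+00, -2.84611823e-01]), 'qvel': array([ 0.00199133, -0.00193002,  0.002914  ,  0.00099952,  0.00077107,
        0.0021595 ]), 'joint_efforts': array([-2.89971722e-03, -3.87604952e+01,  2.38473469e+01,  5.37787020e+00,
       -3.81110207e-03, -1.22716685e-06]), 'tcp_pos': array([0.15748568, 0.52644867, 0.1932116 ]), 'ee_rot': array([[ 9.58001227e-01, -2.86763780e-01, -4.28667050e-04],
       [-2.86764095e-01, -9.57999858e-01, -1.62044556e-03],
       [ 5.40221207e-05,  1.67531515e-03, -9.99998595e-01]]), 'contact_force': array([-0.63576913,  0.64614684,  0.9828411 ]), 'torque': array([-0.02377879, -0.02051671, -0.00328175]), 'finger_force': 0.0, 'width': 0.08517274680677439}
```

View pics/top0b.png

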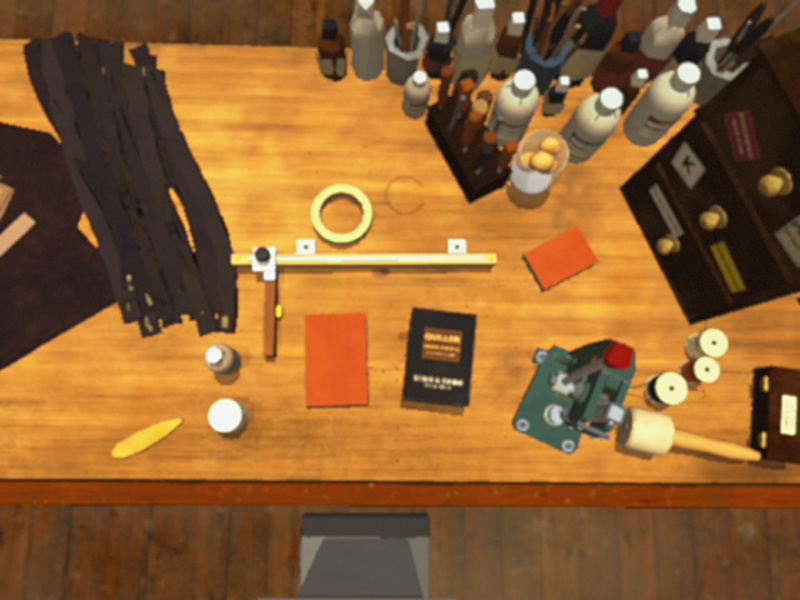

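View pics/side0b.png

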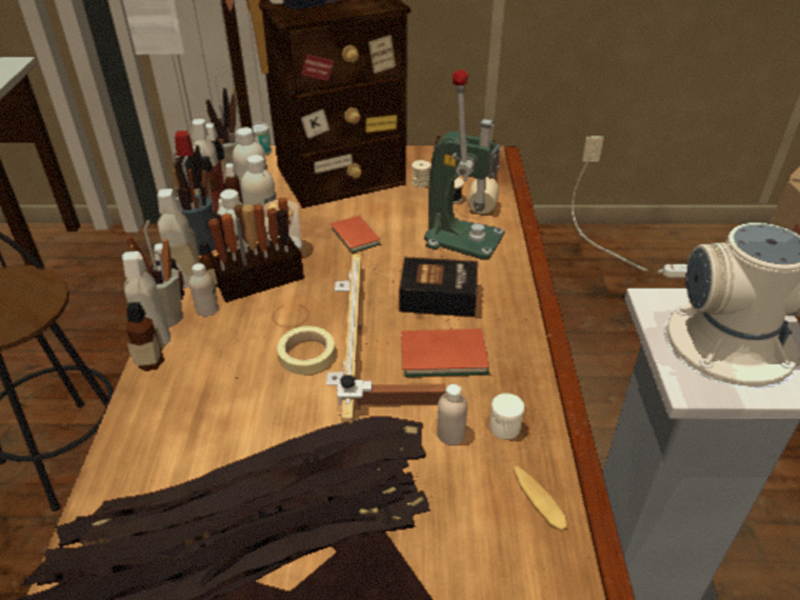

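Top view (800x600 scale): the large red-brown book is at (336,360). It has one look-alike, a smaller red book at (560,258), which is not wanted. The black carton is at (440,356), the back fence runs along row 260, the side stop is at col 270 with its feeler at (279,311), the dye bottle at (222,360), the pot at (227,416) and the tape at (341,213). The book is nearer the stop, so it goes first. Next I'll check this in a close crop.

```bash
python3 - <<'E'
from h import *
im=cv2.imread('pics/top0.png')
c=im[165:295,150:350]; cv2.imwrite('pics/c0.png',cv2.resize(c,None,fx=4,fy=4,interpolation=cv2.INTER_CUBIC))
E
```

```text
(no output)
```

View pics/c0.png

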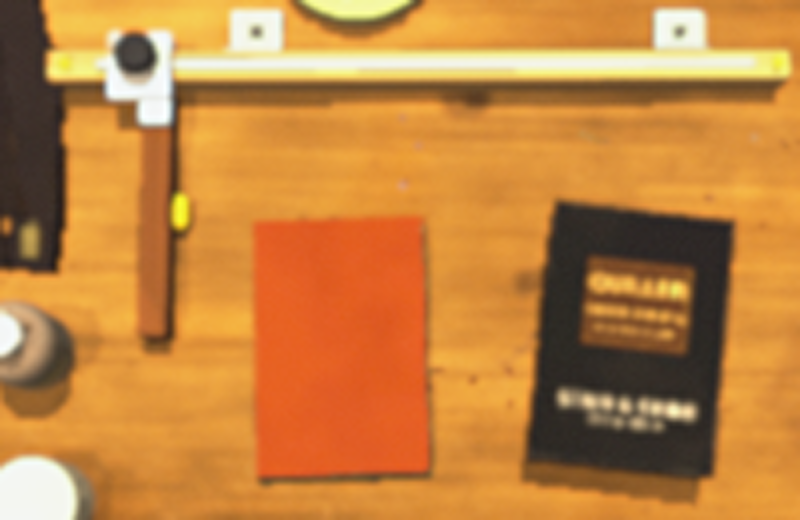

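```bash
cat >> h.py <<'E'
def cp(x,y,z,ox=150,oy=165,f=4,n='top'): return pix2w(n,(x+.5)/f-.5+ox,(y+.5)/f-.5+oy,z)
E
python3 - <<'E'
from h import *
np.set_printoptions(precision=4,suppress=True)
def box(P,z):
    W=np.array([cp(x,y,z)[:2] for x,y in P]); print(W,'c',W.mean(0),'wid',np.linalg.norm(W[0]-W[1]),np.linalg.norm(W[2]-W[3]),'len',np.linalg.norm(W[0]-W[3]),np.linalg.norm(W[1]-W[2]))
    d=W[0]+W[1]-W[2]-W[3]; print('long axis yaw',np.arctan2(d[1],d[0]))
box([(254,222),(423,216),(429,471),(259,478)],.022)
box([(556,203),(733,222),(713,474),(529,463)],.058)
for q in [(50,77),(790,79)]: print('fence',cp(*q,.036))
for q in [(50,52),(790,52)]: print('fence back',cp(*q,.036))
for q in [(172,130),(168,337)]: print('stop R',cp(*q,.036))
for q in [(142,130),(138,337)]: print('stop L',cp(*q,.036))
for q in [(188,195),(188,230)]: print('feeler',cp(*q,.0195))
print('bottle',cp(5,330,.105),'pot',cp(37,500,.057))
E
```

```text
[[ 0.5997  0.0968]
 [ 0.6048 -0.0025]
 [ 0.456  -0.0087]
 [ 0.4511  0.0885]] c [0.5279 0.0435] wid 0.09934464181214203 0.0973603073897364 len 0.14890729296781 0.1489384914493541
long axis yaw 0.048785704303315316
[[ 0.6073 -0.0791]
 [ 0.5978 -0.1806]
 [ 0.4551 -0.1675]
 [ 0.4601 -0.0648]] c [ 0.5301 -0.123 ] wid 0.10196845159424055 0.10284002556407089 len 0.147892191974582 0.14331222995458304
long axis yaw -0.09400901801408663
fence [0.6818 0.2173 0.036 ]
fence [ 0.6885 -0.2193  0.036 ]
fence back [0.697  0.2182 0.036 ]
fence back [ 0.7051 -0.2197  0.036 ]
stop R [0.6512 0.1448 0.036 ]
stop R [0.5299 0.1416 0.036 ]
stop L [0.6509 0.1622 0.036 ]
stop L [0.5297 0.1587 0.036 ]
feeler [0.6157 0.1364 0.0195]
feeler [0.5948 0.1355 0.0195]
bottle [0.5257 0.2162 0.105 ] pot [0.4372 0.2056 0.057 ]
```

```bash
cat >> h.py <<'E'
def to(x,y,z,yaw):
    s=manip.get_state(); R=s['ee_rot']; d=R.T@(np.array([x,y,z])-s['tcp_pos'])*100
    y0=np.arctan2(R[1,0],R[0,0]); print(np.round(d,2),'turn',round(-(yaw-y0),3),'q6',round(s['qpos'][5],2),'t',round(s['clock'],2))
E
python3 -c "
from h import *
to(.42,.041,.10,.017)"
```

```text
[39.07 38.96  9.39] turn -0.308 q6 -0.28 t 0.1
```

Emit:
carry_out(
  targets=[
    [[4,4,0,-0.1],[8,8,0,-0.2],[12,12,0,-0.308],[16,16,0,-0.308],[20,20,0,-0.308],[24,24,1,-0.308],[28,28,2,-0.308],[32,32,4,-0.308],[36,36,6,-0.308],[39.1,39,8,-0.308],[39.1,39,9.4,-0.308],[39.1,39,9.4,-0.308],[39.1,39,9.4,-0.308]],
  ],
  gripper=0.4,
)

```text
clock: 1.72
tcp_pos: [0.4206, 0.0421, 0.1007]
ee_rot: [[1.0, 0.019, 0.001], [0.019, -1.0, 0.0], [0.001, -0.0, -1.0]]
contact_force: [-0.6, -0.5, 0.7]
width: 0.0596
finger_force: 0.0
```

```bash
python3 -c "
from h import *
to(.42,.041,.006,.017);s=manip.get_state();print(s['tcp_pos'],s['contact_force'],s['width'])"
```

```text
[-0.07  0.11  9.47] turn 0.002 q6 1.12 t 1.73
[0.42059931 0.0421135  0.10066184] [-0.60939349 -0.53728479  0.6947044 ] 0.05962393511259675
```

Emit:
carry_out(
  targets=[
    [[0,0.1,5,0],[0,0.1,9,0],[0,0.1,9.4,0],[1,0.1,9.4,0],[2,0.1,9.4,0],[3,0.1,9.4,0],[4,0.1,9.4,0],[5,0.1,9.4,0],[6,0.1,9.4,0],[7,0.1,9.4,0],[8,0.1,9.4,0],[8.8,0.1,9.4,0],[8.8,0.1,9.4,0]],
  ],
)

```text
clock: 3.35
tcp_pos: [0.5089, 0.0417, 0.0059]
ee_rot: [[1.0, 0.017, -0.0], [0.017, -1.0, -0.0], [-0.0, 0.0, -1.0]]
contact_force: [-0.2, 0.1, 0.1]
width: 0.0595
finger_force: 0.0
```

```bash
python3 - <<'E'
from h import *
im=snap('top','t1.png')
cv2.imwrite('pics/c1.png',cv2.resize(im[165:295,150:350,::-1],None,fx=4,fy=4,interpolation=cv2.INTER_CUBIC))
E
```

```text
(no output)
```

View pics/c1.png

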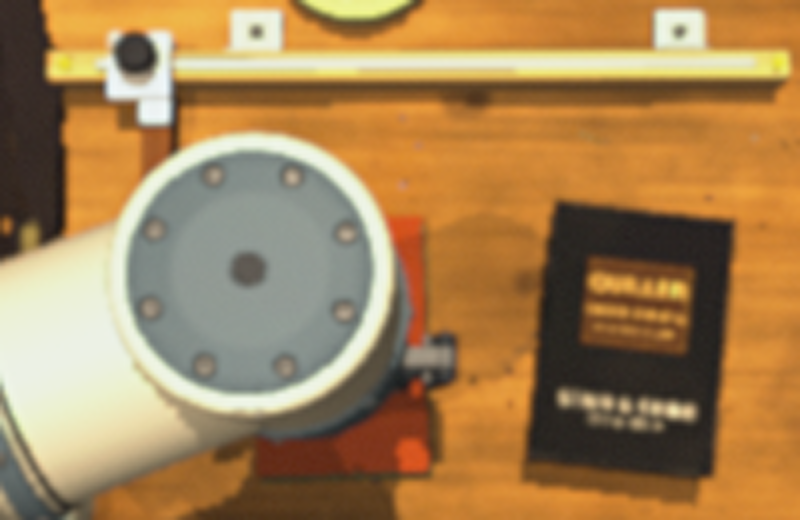

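The book hasn't moved: its outline is still at (254..429, 216..478), so the fingers must have passed over it. I'll check in the side view.

```bash
python3 - <<'E'
from h import *
im=snap('side','s1.png')
print(w2pix('side',[.5089,.0417,.006]),w2pix('side',[.454,.04,.0]))
cv2.imwrite('pics/s1c.png',cv2.resize(im[150:300,220:420,::-1],None,fx=4,fy=4,interpolation=cv2.INTER_CUBIC))
E
```

```text
(np.float64(317.20739669848604), np.float64(247.339187581314)) (np.float64(338.36672868068666), np.float64(248.66606508852897))
```

View pics/s1c.png

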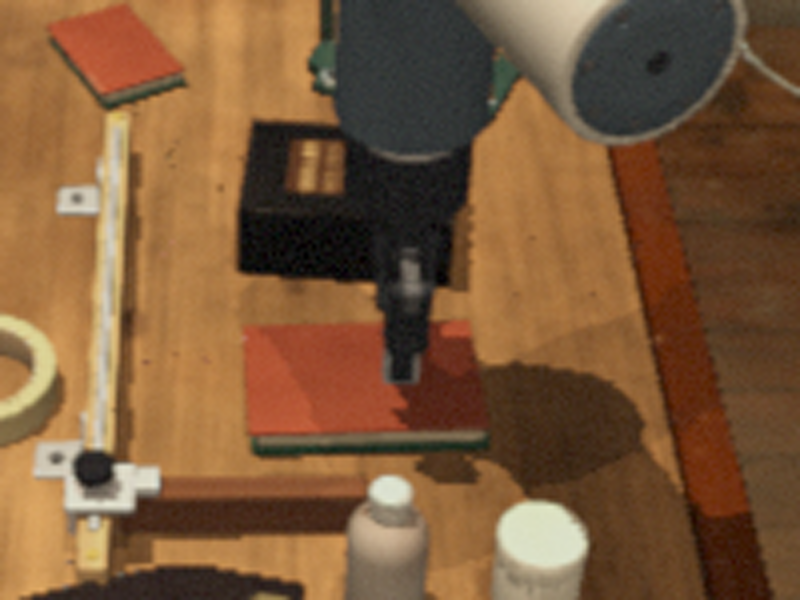

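```bash
python3 - <<'E'
from h import *
for y in(.072,.08,.086):
  for z in(.01,.02,.03): print(y,z,w2pix('side',[.509,y,z]))
to(.42,.041,.06,.017)
E
```

```text
0.072 0.01 (np.float64(317.8666457631638), np.float64(254.60591167215114))
0.072 0.02 (np.float64(318.0643845701714), np.float64(251.77841266095174))
0.072 0.03 (np.float64(318.2642037765978), np.float64(248.92116568379458))
0.08 0.01 (np.float64(318.03488227841774), np.float64(256.8728222820668))
0.08 0.02 (np.float64(318.2344947095885), np.float64(254.0431055006801))
0.08 0.03 (np.float64(318.43621781020727), np.float64(251.18346775333794))
0.086 0.01 (np.float64(318.16216222689684), np.float64(258.5878617620577))
0.086 0.02 (np.float64(318.36319804040306), np.float64(255.75654546812595))
0.086 0.03 (np.float64(318.5663676191563), np.float64(252.89517798975075))
[-8.82 -0.09 -5.41] turn -0.0 q6 1.2 t 3.45
```

Emit:
carry_out(
  targets=[
    [[0,0,-3,0],[-4,0,-3,0],[-8.8,0,-3,0],[-8.8,0,-3,0],[-8.8,0,0.6,0],[-8.8,0,0.6,0],[-8.8,0,0.6,0]],
  ],
)

```text
clock: 4.32
tcp_pos: [0.4213, 0.0403, 0.0008]
ee_rot: [[1.0, 0.018, 0.001], [0.018, -1.0, -0.0], [0.001, 0.0, -1.0]]
contact_force: [-0.9, -0.2, -0.6]
width: 0.0598
finger_force: 0.0
```

Emit:
carry_out(
  targets=[
    [[0,0,0.3,0],[0,0,0.3,0],[0,0,0.3,0]],
  ],
)

```text
clock: 4.7
tcp_pos: [0.4207, 0.0402, -0.0027]
ee_rot: [[1.0, 0.017, 0.001], [0.017, -1.0, 0.0], [0.001, -0.0, -1.0]]
contact_force: [-0.9, -0.3, 0.4]
width: 0.0597
finger_force: 0.0
```

Emit:
carry_out(
  targets=[
    [[0,0,0.3,0],[0,0,0.3,0],[0,0,0.3,0]],
  ],
)

```text
clock: 5.08
tcp_pos: [0.4204, 0.0401, -0.0061]
ee_rot: [[1.0, 0.017, -0.0], [0.017, -1.0, -0.0], [-0.0, 0.0, -1.0]]
contact_force: [-0.2, -0.4, 1.2]
width: 0.0597
finger_force: 0.0
```

Emit:
carry_out(
  targets=[
    [[0,0,0.3,0],[0,0,0.3,0],[0,0,0.3,0]],
  ],
)

```text
clock: 5.45
tcp_pos: [0.4204, 0.0402, -0.009]
ee_rot: [[1.0, 0.017, -0.0], [0.017, -1.0, -0.0], [-0.0, 0.0, -1.0]]
contact_force: [-0.1, 0.4, 0.2]
width: 0.0597
finger_force: 0.0
```

```bash
python3 - <<'E'
from h import *
print(manip.get_state()['contact_force'])
im=snap('side','s2.png')
cv2.imwrite('pics/s2c.png',cv2.resize(im[190:290,270:400,::-1],None,fx=6,fy=6,interpolation=cv2.INTER_CUBIC))
E
```

```text
[-0.13441332  0.35597581  0.16973662]
```

View pics/s2c.png

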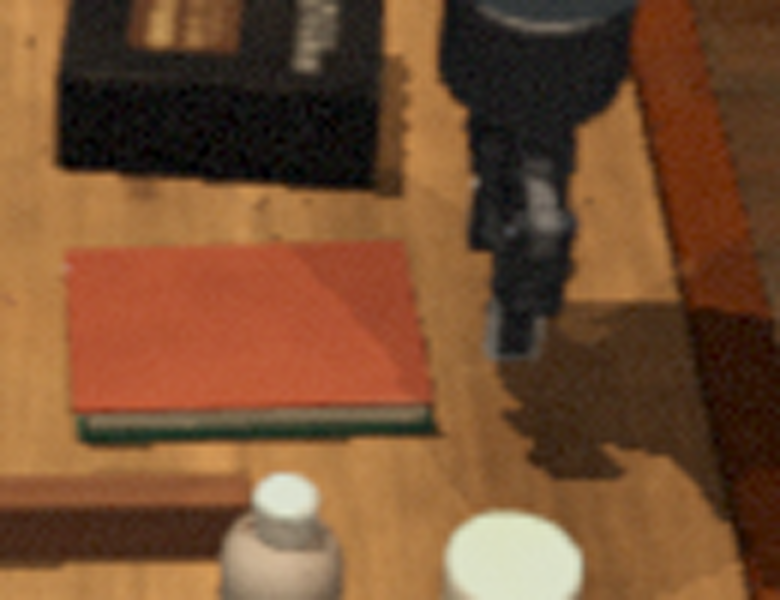

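```bash
python3 - <<'E'
from h import *
print(w2pix('side',[.451,.0885,0]),w2pix('side',[.451,.0885,.022]),'obs 342,263 / 341,257')
for z in (-.009,0,.01,.02): print(z,w2pix('side',[.42,.072,z]))
E
```

```text
(np.float64(341.20723138700373), np.float64(262.25097134570194)) (np.float64(341.9197309459975), np.float64(256.04209695074746)) obs 342,263 / 341,257
-0.009 (np.float64(352.57540080102297), np.float64(260.10989140705266))
0 (np.float64(352.9138062952287), np.float64(257.613384428906))
0.01 (np.float64(353.29353706702983), np.float64(254.81200993041122))
0.02 (np.float64(353.677248130743), np.float64(251.98127176405717))
```

Emit:
carry_out(
  targets=[
    [[0,0,0.4,0],[0,0,0.4,0],[0,0,0.4,0]],
  ],
)

```text
clock: 5.88
tcp_pos: [0.4204, 0.0402, -0.013]
ee_rot: [[1.0, 0.017, -0.0], [0.017, -1.0, -0.0], [-0.0, 0.0, -1.0]]
contact_force: [-0.5, 1.2, -0.1]
width: 0.0596
finger_force: 0.0
```

Emit:
carry_out(
  targets=[
    [[0,0,0.2,0],[0,0,0.4,0],[0,0,0.4,0]],
  ],
)

```text
clock: 6.25
tcp_pos: [0.4203, 0.0401, -0.0172]
ee_rot: [[1.0, 0.017, -0.0], [0.017, -1.0, -0.0], [-0.0, 0.0, -1.0]]
contact_force: [0.4, -0.1, 0.1]
width: 0.0598
finger_force: 0.0
```

Emit:
carry_out(
  targets=[
    [[0,0,0.2,0],[0,0,0.4,0],[0,0,0.4,0]],
  ],
)

```text
clock: 6.62
tcp_pos: [0.4203, 0.0401, -0.0212]
ee_rot: [[1.0, 0.017, -0.0], [0.017, -1.0, -0.0], [-0.0, 0.0, -1.0]]
contact_force: [1.0, 0.3, 0.7]
width: 0.0599
finger_force: 0.0
```

```bash
python3 - <<'E'
from h import *
im=snap('side','s3.png')
cv2.imwrite('pics/s3c.png',cv2.resize(im[190:290,270:400,::-1],None,fx=6,fy=6,interpolation=cv2.INTER_CUBIC))
E
```

```text
(no output)
```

View pics/s3c.png

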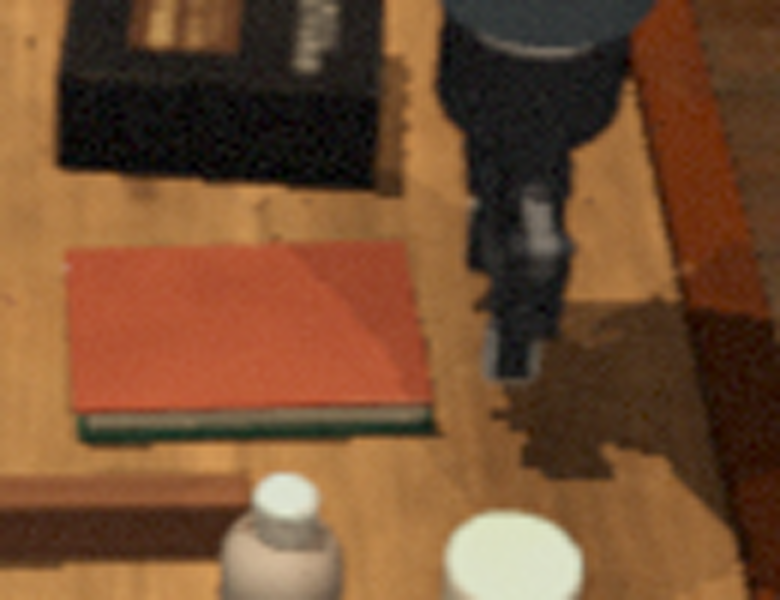

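Tip bottom is at crop (512,378), about 16 mm above the bench. So the open tips ride about 37 mm above the reported TCP, and I still have to go lower.

Emit:
carry_out(
  targets=[
    [[0,0,0.3,0],[0,0,0.6,0],[0,0,0.6,0]],
  ],
)

```text
clock: 7.05
tcp_pos: [0.4202, 0.0401, -0.0273]
ee_rot: [[1.0, 0.017, -0.001], [0.017, -1.0, -0.0], [-0.001, 0.0, -1.0]]
contact_force: [-0.1, 0.6, 0.1]
width: 0.0597
finger_force: 0.0
```

Emit:
carry_out(
  targets=[
    [[0,0,0.2,0],[0,0,0.3,0],[0,0,0.3,0]],
  ],
)

```text
clock: 7.42
tcp_pos: [0.4204, 0.0401, -0.0301]
ee_rot: [[1.0, 0.017, -0.0], [0.017, -1.0, -0.0], [-0.0, 0.0, -1.0]]
contact_force: [-0.7, -0.4, 0.1]
width: 0.06
finger_force: 0.0
```

Emit:
carry_out(
  targets=[
    [[1,0,0,0],[2,0,0,0],[3,0,0,0],[4,0,0,0],[5,0,0,0],[6,0,0,0],[7,0,0,0],[8,0,0,0],[8.8,0,0,0],[8.8,0,0,0]],
  ],
)

```text
clock: 8.68
tcp_pos: [0.5096, 0.0419, -0.0299]
ee_rot: [[1.0, 0.017, 0.001], [0.017, -1.0, 0.0], [0.001, -0.0, -1.0]]
contact_force: [0.6, -0.3, 0.4]
width: 0.0599
finger_force: 0.0
```

```bash
python3 - <<'E'
from h import *
im=snap('top','t2.png'); 
im2=snap('side','s4.png')
a=cv2.resize(im[165:295,150:350,::-1],(600,390),interpolation=cv2.INTER_CUBIC)
cv2.imwrite('pics/c2.png',cv2.resize(im2[165:290,230:400,::-1],None,fx=4.5,fy=4.5,interpolation=cv2.INTER_CUBIC))
E
```

```text
(no output)
```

View pics/c2.png

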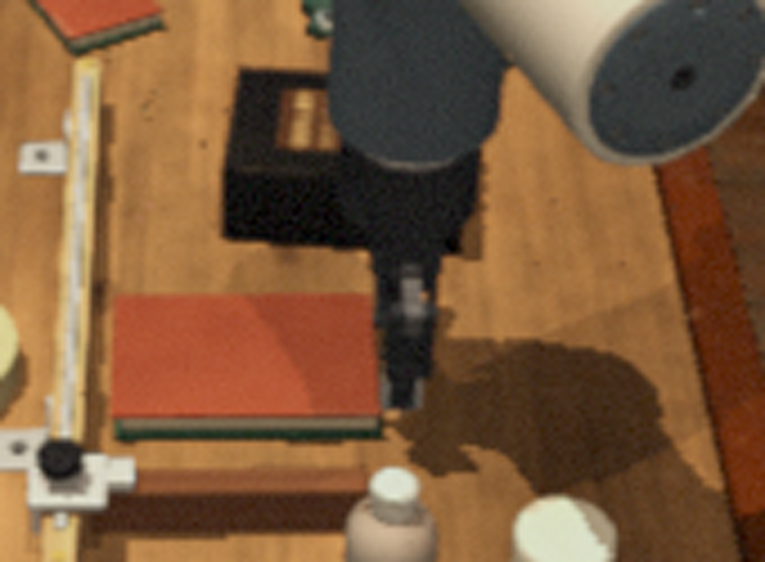

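```bash
python3 - <<'E'
from h import *
f=lambda x,y,z: np.round(cp(x,y,z,230,165,4.5,'side'),4)
print('rear bot',f(381,438,0),'rear top',f(380,414,.022),'front top',f(115,417,.022),'front bot',f(119,440,0), 'far front top',f(113,295,.022),'far rear',f(375,293,.022))
print('fence top near edge',f(100,60,.036),f(80,450,.036))
E
```

```text
rear bot [ 0.5183  0.088  -0.    ] rear top [0.52  0.091 0.022] front top [0.6658 0.0946 0.022 ] front bot [0.6644 0.0908 0.    ] far front top [ 0.6714 -0.0052  0.022 ] far rear [ 0.5183 -0.008   0.022 ]
fence top near edge [ 0.6893 -0.2185  0.036 ] [0.6822 0.1331 0.036 ]
```

Emit:
carry_out(
  targets=[
    [[0.5,0,0,0],[0.9,0,0,0],[1.1,0,0,0],[1.1,0,0,0]],
  ],
)

```text
clock: 9.28
tcp_pos: [0.5196, 0.0419, -0.03]
ee_rot: [[1.0, 0.017, 0.0], [0.017, -1.0, -0.0], [0.0, 0.0, -1.0]]
contact_force: [-1.3, -0.2, 1.3]
width: 0.0596
finger_force: 0.7
```

Emit:
carry_out(
  targets=[
    [[0.1,0,0,0],[0.2,0,0,0],[0.2,0,0,0]],
  ],
)

```text
clock: 9.65
tcp_pos: [0.5215, 0.0419, -0.0301]
ee_rot: [[1.0, 0.017, 0.0], [0.017, -1.0, -0.0], [0.0, 0.0, -1.0]]
contact_force: [-2.0, -0.0, 0.5]
width: 0.0595
finger_force: 1.0
```

Emit:
carry_out(
  targets=[
    [[0.1,0,0,0],[0.1,0,0,0]],
  ],
)

```text
clock: 9.9
tcp_pos: [0.5226, 0.042, -0.03]
ee_rot: [[1.0, 0.017, 0.0], [0.017, -1.0, 0.0], [0.0, -0.0, -1.0]]
contact_force: [-0.6, -0.4, 0.4]
width: 0.0595
finger_force: 0.9
```

Emit:
carry_out(
  targets=[
    [[0.1,0,0,0],[0.1,0,0,0]],
  ],
)

```text
clock: 10.15
tcp_pos: [0.5233, 0.0419, -0.0301]
ee_rot: [[1.0, 0.017, -0.0], [0.017, -1.0, -0.0], [-0.0, 0.0, -1.0]]
contact_force: [-1.9, 0.1, 1.1]
width: 0.0599
finger_force: 1.4
```

Emit:
carry_out(
  targets=[
    [[0.1,0,0,0],[0.1,0,0,0]],
  ],
)

```text
clock: 10.4
tcp_pos: [0.5233, 0.0418, -0.0302]
ee_rot: [[1.0, 0.017, -0.002], [0.017, -1.0, -0.0], [-0.002, 0.0, -1.0]]
contact_force: [-6.0, 1.4, 4.4]
width: 0.0598
finger_force: 3.0
```

Emit:
carry_out(
  targets=[
    [[0.1,0,0,0],[0.1,0,0,0]],
  ],
)

```text
clock: 10.65
tcp_pos: [0.5233, 0.0417, -0.0303]
ee_rot: [[1.0, 0.017, -0.004], [0.017, -1.0, -0.0], [-0.004, 0.0, -1.0]]
contact_force: [-8.9, 1.3, 5.6]
width: 0.0598
finger_force: 4.3
```

Emit:
carry_out(
  targets=[
    [[-1,0,0,0],[-2,0,-2,0],[-2,0,-6,0],[-2,0,-9,0],[-2,0,-9,0]],
  ],
)

```text
clock: 11.28
tcp_pos: [0.5082, 0.0424, 0.063]
ee_rot: [[1.0, 0.018, 0.008], [0.018, -1.0, 0.002], [0.008, -0.002, -1.0]]
contact_force: [-0.5, 0.6, -0.7]
width: 0.0596
finger_force: 0.0
```

```bash
python3 -c "
from h import *
to(.602,-.032,.06,-1.554)"
```

```text
[9.25 7.61 0.36] turn 1.572 q6 1.2 t 11.28
```

Emit:
carry_out(
  targets=[
    [[1,1,0,0.17],[2,2,0,0.34],[3,3,0,0.51],[4,4,0,0.68],[5,5,0,0.85],[6,6,0,1.02],[7,7,0,1.19],[8,7.6,0,1.36],[9.2,7.6,0,1.53],[9.2,7.6,0,1.572],[9.2,7.6,0,1.572],[9.2,7.6,0,1.572]],
  ],
)

```text
clock: 12.78
tcp_pos: [0.5986, -0.0327, 0.0596]
ee_rot: [[0.017, -1.0, -0.0], [-1.0, -0.017, -0.0], [0.0, 0.0, -1.0]]
contact_force: [0.2, 0.1, 0.4]
width: 0.0599
finger_force: 0.0
```

```bash
python3 - <<'E'
from h import *
to(.602,-.032,-.03,-1.554)
im=snap('top','t5.png'); im2=snap('side','s5.png')
a=cv2.resize(im[165:295,150:350,::-1],(600,390),interpolation=cv2.INTER_CUBIC)
b=cv2.resize(im2[165:290,200:400,::-1],(330,206),interpolation=cv2.INTER_CUBIC)
c=np.zeros((596,600,3),np.uint8); c[:390]=a; c[390:,:330]=b
cv2.imwrite('pics/c5.png',c)
E
```

```text
[-0.07 -0.34  8.96] turn 0.0 q6 -0.19 t 12.78
```

View pics/c5.png

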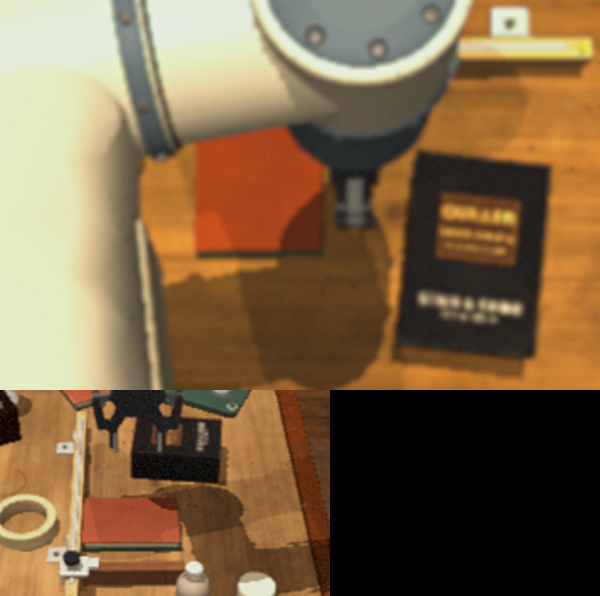

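Emit:
carry_out(
  targets=[
    [[0,0,5,0],[0,0,8,0],[0,0,9,0],[0,0,9,0],[-1,0,9,0],[-2,0,9,0],[-2.8,0,9,0],[-3.6,0,9,0],[-4.4,0,9,0],[-5.2,0,9,0],[-5.7,0,9,0],[-5.7,0,9,0]],
  ],
)

```text
clock: 14.38
tcp_pos: [0.5976, 0.0251, -0.0304]
ee_rot: [[0.016, -1.0, -0.0], [-1.0, -0.016, 0.001], [-0.001, 0.0, -1.0]]
contact_force: [-0.7, 0.3, 0.3]
width: 0.06
finger_force: 0.0
```

Emit:
carry_out(
  targets=[
    [[-0.2,0,0,0],[-0.4,0,0,0],[-0.4,0,0,0]],
  ],
)

```text
clock: 14.75
tcp_pos: [0.5974, 0.0283, -0.0303]
ee_rot: [[0.016, -1.0, -0.001], [-1.0, -0.016, 0.0], [-0.0, 0.001, -1.0]]
contact_force: [-0.6, -0.9, 0.1]
width: 0.0598
finger_force: 0.3
```

Emit:
carry_out(
  targets=[
    [[-0.1,0,0,0],[-0.2,0,0,0],[-0.2,0,0,0]],
  ],
)

```text
clock: 15.12
tcp_pos: [0.5976, 0.0303, -0.0301]
ee_rot: [[0.016, -1.0, -0.0], [-1.0, -0.016, 0.0], [-0.0, 0.0, -1.0]]
contact_force: [-0.8, -0.6, -0.6]
width: 0.0598
finger_force: 0.6
```

Emit:
carry_out(
  targets=[
    [[-0.1,0,0,0],[-0.2,0,0,0],[-0.2,0,0,0]],
  ],
)

```text
clock: 15.5
tcp_pos: [0.5979, 0.0309, -0.0299]
ee_rot: [[0.016, -1.0, 0.0], [-1.0, -0.016, -0.002], [0.002, 0.0, -1.0]]
contact_force: [1.2, -6.7, -2.5]
width: 0.0602
finger_force: 3.3
```

Emit:
carry_out(
  targets=[
    [[-0.1,0,0,0],[-0.2,0,0,0],[-0.2,0,0,0]],
  ],
)

```text
clock: 15.88
tcp_pos: [0.5978, 0.031, -0.0298]
ee_rot: [[0.017, -1.0, -0.0], [-1.0, -0.017, -0.005], [0.005, 0.001, -1.0]]
contact_force: [2.3, -12.6, -1.0]
width: 0.0594
finger_force: 6.5
```

Emit:
carry_out(
  targets=[
    [[-0.1,0,0,0],[-0.1,0,0,0]],
  ],
)

```text
clock: 16.12
tcp_pos: [0.5978, 0.031, -0.0297]
ee_rot: [[0.017, -1.0, -0.001], [-1.0, -0.017, -0.006], [0.006, 0.001, -1.0]]
contact_force: [3.1, -17.0, -2.0]
width: 0.0598
finger_force: 8.1
```

Emit:
carry_out(
  targets=[
    [[-0.1,0,0,0],[-0.1,0,0,0]],
  ],
)

```text
clock: 16.38
tcp_pos: [0.5977, 0.0311, -0.0297]
ee_rot: [[0.017, -1.0, -0.001], [-1.0, -0.017, -0.007], [0.007, 0.001, -1.0]]
contact_force: [3.5, -19.9, -2.2]
width: 0.0597
finger_force: 9.7
```

Emit:
carry_out(
  targets=[
    [[1.5,0,0,0],[2.5,0,0,0],[2.5,0,-4,0],[2.5,0,-9,0],[2.5,0,-9,0],[2.5,0,-9,0]],
  ],
)

```text
clock: 17.12
tcp_pos: [0.5979, 0.0117, 0.0599]
ee_rot: [[0.016, -1.0, 0.0], [-1.0, -0.016, 0.001], [-0.001, -0.0, -1.0]]
contact_force: [-0.4, 0.1, -0.7]
width: 0.0599
finger_force: 0.0
```

```bash
python3 -c "
from h import *
to(.49,.092,.06,.017)"
```

```text
[-8.2  10.66 -0.  ] turn -1.572 q6 -0.26 t 17.12
```

Emit:
carry_out(
  targets=[
    [[-1,1.5,0,-0.17],[-2,3,0,-0.34],[-3,4.5,0,-0.51],[-4,6,0,-0.68],[-5,7.5,0,-0.85],[-6,9,0,-1.02],[-7,10,0,-1.19],[-8.2,10.7,0,-1.36],[-8.2,10.7,0,-1.53],[-8.2,10.7,0,-1.572],[-8.2,10.7,0,-1.572],[-8.2,10.7,5,-1.572],[-8.2,10.7,9,-1.572],[-8.2,10.7,9,-1.572]],
  ],
)

```text
clock: 18.88
tcp_pos: [0.4867, 0.0901, -0.0329]
ee_rot: [[1.0, 0.016, -0.007], [0.016, -1.0, -0.003], [-0.007, 0.003, -1.0]]
contact_force: [0.3, -0.3, 1.2]
width: 0.0601
finger_force: 0.0
```

```bash
python3 -c "
from h import *
to(.518,.092,-.03,.017)"
```

```text
[ 3.13 -0.14 -0.31] turn -0.001 q6 1.09 t 18.88
```

Emit:
carry_out(
  targets=[
    [[1,0,0,0],[2,0,0,0],[2.8,0,0,0],[3.1,0,0,0],[3.1,0,0,0]],
  ],
)

```text
clock: 19.5
tcp_pos: [0.5209, 0.092, -0.03]
ee_rot: [[1.0, 0.017, 0.0], [0.017, -1.0, 0.0], [0.0, -0.0, -1.0]]
contact_force: [0.6, 1.0, -0.2]
width: 0.0598
finger_force: 0.0
```

Emit:
carry_out(
  targets=[
    [[0.2,0,0,0],[0.3,0,0,0],[0.3,0,0,0]],
  ],
)

```text
clock: 19.88
tcp_pos: [0.5222, 0.0918, -0.0303]
ee_rot: [[1.0, 0.017, -0.003], [0.017, -1.0, -0.001], [-0.003, 0.001, -1.0]]
contact_force: [-5.2, 1.9, 2.5]
width: 0.0594
finger_force: 2.5
```

Emit:
carry_out(
  targets=[
    [[0.1,0,0,0],[0.2,0,0,0],[0.2,0,0,0]],
  ],
)

```text
clock: 20.25
tcp_pos: [0.5222, 0.0916, -0.0306]
ee_rot: [[1.0, 0.017, -0.006], [0.017, -1.0, -0.001], [-0.006, 0.001, -1.0]]
contact_force: [-10.1, 1.8, 6.3]
width: 0.0598
finger_force: 5.2
```

Emit:
carry_out(
  targets=[
    [[-3,0,0,0],[-7,0,-1,0],[-11.2,2,-1,0],[-11.2,7,-1,0],[-11.2,12,-1,0],[-11.2,17,-1,0],[-11.2,20.5,-1,0],[-11.2,20.5,0,0],[-11.2,20.5,0,0],[-11.2,20.5,0,0]],
  ],
)

```text
clock: 21.5
tcp_pos: [0.4175, -0.1141, -0.0299]
ee_rot: [[1.0, 0.019, 0.0], [0.019, -1.0, -0.0], [0.0, 0.0, -1.0]]
contact_force: [0.1, 0.6, 0.1]
width: 0.06
finger_force: 0.0
```

```bash
python3 - <<'E'
from h import *
to(.43,-.116,-.03,.017)
im=snap('top','t6.png')
def red(im):
    h=cv2.cvtColor(im,cv2.COLOR_RGB2HSV); return ((h[...,0]<8)&(h[...,1]>200)&(h[...,2]>150)).astype(np.uint8)
m=red(im); m[:,:200]=m[:,:200]; n,l,st,c=cv2.connectedComponentsWithStats(m); print(st[1:][st[1:,4]>200],c[1:][st[1:,4]>200])
E
```

```text
[1.25 0.21 0.01] turn 0.002 q6 1.49 t 21.5
[] []
```

Emit:
carry_out(
  targets=[
    [[1,0.1,0,0],[2,0.2,0,0],[3,0.2,0,0],[3.8,0.2,0,0],[4.6,0.2,0,0],[5.4,0.2,0,0],[6.2,0.2,0,0],[7,0.2,0,0],[7.8,0.2,0,0],[8.6,0.2,0,0],[9.4,0.2,0,0],[10.2,0.2,0,0],[10.5,0.2,0,0],[10.5,0.2,0,0]],
  ],
)

```text
clock: 23.3
tcp_pos: [0.5231, -0.115, -0.0298]
ee_rot: [[1.0, 0.017, 0.001], [0.017, -1.0, -0.0], [0.001, 0.0, -1.0]]
contact_force: [0.2, -0.4, -0.3]
width: 0.0598
finger_force: 0.0
```

Emit:
carry_out(
  targets=[
    [[0.2,0,0,0],[0.4,0,0,0],[0.4,0,0,0]],
  ],
)

```text
clock: 23.68
tcp_pos: [0.5258, -0.115, -0.0301]
ee_rot: [[1.0, 0.017, -0.001], [0.017, -1.0, -0.0], [-0.001, 0.0, -1.0]]
contact_force: [-3.0, 0.1, 2.2]
width: 0.0596
finger_force: 0.0
```

Emit:
carry_out(
  targets=[
    [[0.1,0,0,0],[0.2,0,0,0],[0.2,0,0,0]],
  ],
)

```text
clock: 24.05
tcp_pos: [0.5255, -0.1151, -0.0308]
ee_rot: [[1.0, 0.017, -0.005], [0.017, -1.0, -0.0], [-0.005, -0.0, -1.0]]
contact_force: [-7.4, -0.5, 2.2]
width: 0.0597
finger_force: 0.0
```

Emit:
carry_out(
  targets=[
    [[0.1,0,0,0],[0.2,0,0,0],[0.2,0,0,0]],
  ],
)

```text
clock: 24.42
tcp_pos: [0.5252, -0.1153, -0.0314]
ee_rot: [[1.0, 0.016, -0.009], [0.016, -1.0, -0.0], [-0.009, -0.0, -1.0]]
contact_force: [-12.3, -1.9, 3.3]
width: 0.06
finger_force: 0.0
```

Emit:
carry_out(
  targets=[
    [[-1.5,0,0,0],[-3,0,-1,0],[-3,0,-5,0],[-3,0,-9,0],[-3,0,-9,0],[-3,0,-9,0]],
  ],
)

```text
clock: 25.18
tcp_pos: [0.5003, -0.1152, 0.0603]
ee_rot: [[1.0, 0.017, 0.001], [0.017, -1.0, 0.0], [0.001, -0.0, -1.0]]
contact_force: [0.6, -0.2, -0.4]
width: 0.0596
finger_force: 0.0
```

```bash
python3 -c "
from h import *
to(.625,-.206,.06,-1.554)"
```

```text
[12.31  9.3   0.04] turn 1.571 q6 1.51 t 25.18
```

Emit:
carry_out(
  targets=[
    [[2,0,-1,0.17],[4,0,-1,0.34],[6,0,-1,0.51],[8,0,-1,0.68],[10,0,-1,0.85],[12.3,0,-1,1.02],[12.3,2,-1,1.19],[12.3,4,-1,1.36],[12.3,6,-1,1.53],[12.3,8,-1,1.571],[12.3,9.3,0,1.571],[12.3,9.3,0,1.571],[12.3,9.3,0,1.571]],
  ],
)

```text
clock: 26.8
tcp_pos: [0.6248, -0.2058, 0.0597]
ee_rot: [[0.018, -1.0, -0.001], [-1.0, -0.018, 0.0], [-0.0, 0.001, -1.0]]
contact_force: [0.1, 0.8, 1.0]
width: 0.0598
finger_force: 0.0
```

```bash
python3 - <<'E'
from h import *
to(.625,-.206,-.03,-1.554)
im=snap('top','t7.png'); im2=snap('side','s7.png')
a=cv2.resize(im[165:295,150:350,::-1],(600,390),interpolation=cv2.INTER_CUBIC)
b=cv2.resize(im2[165:290,200:400,::-1],(330,206),interpolation=cv2.INTER_CUBIC)
c=np.zeros((596,600,3),np.uint8); c[:390]=a; c[390:,:330]=b
cv2.imwrite('pics/c7.png',c)
E
```

```text
[ 0.02 -0.03  8.97] turn 0.001 q6 0.1 t 26.8
```

View pics/c7.png

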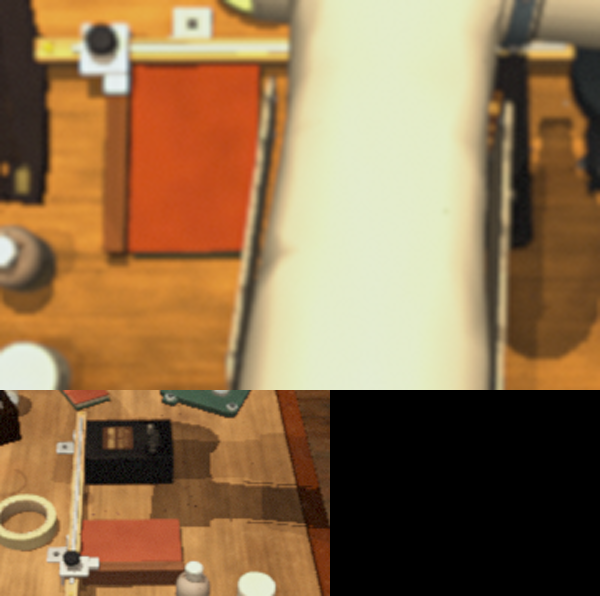

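Book sits flush at stop and fence (top panel, cols 130–262, rows 65–252). Carton is squared up against the fence, with its right edge at about col 530. No picture views are left, so I'm on numbers from here.

```bash
python3 - <<'E'
from h import *
f=lambda x,y,z,n='top',ox=150,oy=165,k=3: np.round(cp(x,y,z,ox,oy,k,n),4)
print('carton right',f(527,70,.058),f(531,240,.058))
g=lambda x,y,z: np.round(cp(x,y-390,z,200,165,1.65,'side'),4)
print(g(88,422,.058),g(170,421,.058),g(173,458,.058),g(90,461,.058),'bot',g(92,484,0),g(172,482,0))
print('book BR',f(241,252,.022),'BL',f(133,249,.022),'TR',f(259,66,.022))
E
```

```text
carton right [ 0.6732 -0.164   0.058 ] [ 0.5412 -0.1657  0.058 ]
[ 0.6817 -0.1585  0.058 ] [ 0.5414 -0.162   0.058 ] [ 0.5395 -0.0623  0.058 ] [ 0.6735 -0.0539  0.058 ] bot [ 0.6725 -0.0638  0.    ] [ 0.5391 -0.0698  0.    ]
book BR [0.533  0.0552 0.022 ] BL [0.5342 0.1386 0.022 ] TR [0.6817 0.0453 0.022 ]
```

Emit:
carry_out(
  targets=[
    [[0,0,5,0],[0,0,8,0],[0,0,9,0],[0,0,9,0],[-1,0,9,0],[-2,0,9,0],[-2.8,0,9,0],[-3.6,0,9,0],[-4.4,0,9,0],[-5.2,0,9,0],[-6,0,9,0],[-6.8,0,9,0],[-7.6,0,9,0],[-8.4,0,9,0],[-9.2,0,9,0],[-10,0,9,0],[-10.8,0,9,0],[-11.6,0,9,0],[-12,0,9,0],[-12,0,9,0]],
  ],
)

```text
clock: 29.4
tcp_pos: [0.6227, -0.0855, -0.0302]
ee_rot: [[0.017, -1.0, -0.0], [-1.0, -0.017, 0.001], [-0.001, 0.0, -1.0]]
contact_force: [0.8, -0.7, -0.5]
width: 0.0597
finger_force: 0.0
```

Emit:
carry_out(
  targets=[
    [[-0.2,0,0,0],[-0.4,0,0,0],[-0.4,0,0,0]],
  ],
)

```text
clock: 29.78
tcp_pos: [0.6226, -0.0821, -0.0302]
ee_rot: [[0.017, -1.0, -0.0], [-1.0, -0.017, 0.0], [-0.0, 0.0, -1.0]]
contact_force: [-0.2, -1.2, 1.0]
width: 0.0599
finger_force: 0.0
```

Emit:
carry_out(
  targets=[
    [[-0.1,0,0,0],[-0.2,0,0,0],[-0.2,0,0,0]],
  ],
)

```text
clock: 30.15
tcp_pos: [0.6227, -0.0802, -0.03]
ee_rot: [[0.017, -1.0, -0.0], [-1.0, -0.017, 0.0], [-0.0, 0.0, -1.0]]
contact_force: [-0.4, -1.6, -0.4]
width: 0.0593
finger_force: 0.0
```

Emit:
carry_out(
  targets=[
    [[-0.1,0,0,0],[-0.2,0,0,0],[-0.2,0,0,0]],
  ],
)

```text
clock: 30.52
tcp_pos: [0.6227, -0.0781, -0.03]
ee_rot: [[0.017, -1.0, 0.0], [-1.0, -0.017, 0.0], [-0.0, -0.0, -1.0]]
contact_force: [-0.4, -0.8, -0.3]
width: 0.0598
finger_force: 0.0
```

Emit:
carry_out(
  targets=[
    [[-0.1,0,0,0],[-0.2,0,0,0],[-0.2,0,0,0]],
  ],
)

```text
clock: 30.9
tcp_pos: [0.6228, -0.0771, -0.0296]
ee_rot: [[0.017, -1.0, 0.0], [-1.0, -0.017, -0.001], [0.001, -0.0, -1.0]]
contact_force: [-0.3, -4.9, 0.7]
width: 0.0597
finger_force: 0.0
```

Emit:
carry_out(
  targets=[
    [[-0.1,0,0,0],[-0.2,0,0,0],[-0.2,0,0,0]],
  ],
)

```text
clock: 31.28
tcp_pos: [0.6231, -0.0767, -0.0288]
ee_rot: [[0.018, -1.0, 0.001], [-1.0, -0.018, -0.003], [0.003, -0.001, -1.0]]
contact_force: [-0.3, -10.0, 3.5]
width: 0.06
finger_force: 0.0
```

Emit:
carry_out(
  targets=[
    [[-0.1,0,0,0],[-0.2,0,0,0],[-0.2,0,0,0]],
  ],
)

```text
clock: 31.65
tcp_pos: [0.6231, -0.0763, -0.0281]
ee_rot: [[0.018, -1.0, 0.001], [-1.0, -0.018, -0.005], [0.005, -0.001, -1.0]]
contact_force: [-1.7, -16.1, 6.1]
width: 0.0596
finger_force: 0.0
```

Emit:
carry_out(
  targets=[
    [[1.5,0,0,0],[3,0,0,0],[3,0,-4,0],[3,0,-9,0],[3,0,-9,0],[3,0,-9,0]],
  ],
)

```text
clock: 32.4
tcp_pos: [0.6229, -0.1021, 0.0595]
ee_rot: [[0.017, -1.0, -0.0], [-1.0, -0.017, 0.001], [-0.001, 0.0, -1.0]]
contact_force: [-0.6, 0.3, -0.4]
width: 0.0598
finger_force: 0.0
```

```bash
python3 -c "
from h import *
to(.485,-.012,.06,.017)"
```

```text
[-9.23 13.63 -0.04] turn -1.571 q6 -0.07 t 32.4
```

Emit:
carry_out(
  targets=[
    [[0,2,0,-0.17],[-1,4,0,-0.34],[-2,6,0,-0.51],[-3,8,0,-0.68],[-4,10,0,-0.85],[-6,12,0,-1.02],[-8,13.6,0,-1.19],[-9.2,13.6,0,-1.36],[-9.2,13.6,0,-1.53],[-9.2,13.6,0,-1.571],[-9.2,13.6,0,-1.571],[-9.2,13.6,0,-1.571],[-9.2,13.6,5,-1.571],[-9.2,13.6,9,-1.571],[-9.2,13.6,9,-1.571],[-9.2,13.6,9,-1.571]],
  ],
)

```text
clock: 34.4
tcp_pos: [0.4867, -0.0125, -0.0287]
ee_rot: [[1.0, 0.017, 0.002], [0.017, -1.0, -0.0], [0.002, 0.0, -1.0]]
contact_force: [0.7, 0.9, 1.1]
width: 0.06
finger_force: 0.0
```

```bash
python3 -c "
from h import *
to(.52,-.012,-.03,.017)"
```

```text
[3.33 0.01 0.13] turn 0.0 q6 1.29 t 34.4
```

Emit:
carry_out(
  targets=[
    [[1,0,0,0],[2,0,0,0],[2.8,0,0,0],[3.3,0,0,0],[3.3,0,0,0]],
  ],
)

```text
clock: 35.02
tcp_pos: [0.5188, -0.012, -0.0301]
ee_rot: [[1.0, 0.017, -0.0], [0.017, -1.0, -0.0], [-0.0, 0.0, -1.0]]
contact_force: [0.1, 0.4, -0.4]
width: 0.0596
finger_force: 0.0
```

Emit:
carry_out(
  targets=[
    [[0.2,0,0,0],[0.4,0,0,0],[0.4,0,0,0]],
  ],
)

```text
clock: 35.4
tcp_pos: [0.5226, -0.0119, -0.03]
ee_rot: [[1.0, 0.017, 0.0], [0.017, -1.0, -0.0], [0.0, 0.0, -1.0]]
contact_force: [-0.4, 0.2, -0.4]
width: 0.0598
finger_force: 0.0
```

Emit:
carry_out(
  targets=[
    [[0.1,0,0,0],[0.2,0,0,0],[0.2,0,0,0]],
  ],
)

```text
clock: 35.78
tcp_pos: [0.5237, -0.0121, -0.0303]
ee_rot: [[1.0, 0.017, -0.002], [0.017, -1.0, -0.0], [-0.002, 0.0, -1.0]]
contact_force: [-2.4, 0.5, 1.3]
width: 0.0598
finger_force: 0.0
```

Emit:
carry_out(
  targets=[
    [[0.1,0,0,0],[0.2,0,0,0],[0.2,0,0,0]],
  ],
)

```text
clock: 36.15
tcp_pos: [0.5234, -0.0126, -0.031]
ee_rot: [[1.0, 0.017, -0.006], [0.017, -1.0, -0.001], [-0.006, 0.001, -1.0]]
contact_force: [-7.5, -1.4, 1.7]
width: 0.0597
finger_force: 0.0
```

Emit:
carry_out(
  targets=[
    [[-2,0,0,0],[-5,0,0,0],[-8,0,-5,0],[-8,0,-11,0],[-9,0,-17,0],[-11,-5,-18,0],[-14,-10,-18,0],[-17,-15,-18,0],[-20,-20,-18,0],[-23,-25,-18,0],[-26,-30,-18,0],[-29,-35,-18,0],[-32,-40,-18,0],[-32,-43,-18,0],[-32,-43,-18,0],[-32,-43,-18,0]],
  ],
)

```text
clock: 38.15
tcp_pos: [0.1993, 0.4125, 0.15]
ee_rot: [[1.0, 0.017, 0.0], [0.017, -1.0, 0.0], [0.0, -0.0, -1.0]]
contact_force: [-0.6, -0.0, 1.0]
width: 0.0594
finger_force: 0.0
```

```bash
python3 - <<'E'
from h import *
im=snap('top','t8.png'); hsv=cv2.cvtColor(im,cv2.COLOR_RGB2HSV)
roi=np.zeros(im.shape[:2],bool); roi[180:285,192:300]=1
V=hsv[...,2]
red=roi&((hsv[...,0]<10)|(hsv[...,0]>172))&(hsv[...,1]>190)&(V>120)
blk=roi&(V<70)
for nm,m,z in(('book',red,.022),('carton',blk,.058)):
    m=cv2.morphologyEx(m.astype(np.uint8),cv2.MORPH_OPEN,np.ones((3,3)))
    n,l,st,_=cv2.connectedComponentsWithStats(m); k=1+st[1:,4].argmax(); ys,xs=np.nonzero(cv2.morphologyEx((l==k).astype(np.uint8),cv2.MORPH_CLOSE,np.ones((15,15))))
    P=np.array([pix2w('top',u,v,z)[:2] for u,v in zip(xs,ys)]).astype(np.float32)*1000
    r=cv2.minAreaRect(P); print(nm,st[k],r,cv2.boxPoints(r).round(1).tolist())
f=lambda x,y:hsv[y,x].tolist()
print([f(u,200) for u in range(180,300,4)])
b=cv2.imread('pics/top0.png')[:,:,::-1]
for nm,(a,c,d,e) in {'bottle':(140,175,230,268),'pot':(140,178,270,310),'tape':(210,270,122,175)}.items():
    print(nm,cv2.phaseCorrelate(cv2.cvtColor(b[d:e,a:c].copy(),7).astype(np.float32),cv2.cvtColor(im[d:e,a:c].copy(),7).astype(np.float32)))
E
```

```text
book [ 192  186   44   63 2298] ((607.97021484375, 95.20915222167969), (148.75282287597656, 99.76625061035156), 1.2556029558181763) [[532.5, 143.5], [534.7000122070312, 43.70000076293945], [683.4000244140625, 47.0], [681.2000122070312, 146.6999969482422]]Traceback (most recent call last):
  File "<stdin>", line 10, in <module>
  File "h.py", line 6, in pix2w
    p=camera_params(n); R=np.array(p['attitude']).reshape(3,3) if np.array(p['attitude']).size==9 else None
ValueError: time passes only in moves, steps and waits
```

```bash
python3 - <<'E'
from h import *
im=cv2.imread('pics/t8.png')[:,:,::-1].copy(); V=im.max(2)
p=camera_params('top'); R=p['attitude']; o=p['xyz']
m=np.zeros(V.shape,np.uint8); m[180:290,225:300]=V[180:290,225:300]<70
m=cv2.morphologyEx(m,cv2.MORPH_OPEN,np.ones((3,3))); n,l,st,_=cv2.connectedComponentsWithStats(m); k=1+st[1:,4].argmax()
ys,xs=np.nonzero(l==k); d=R@np.stack([(xs-p['cx'])/p['fx'],-(ys-p['cy'])/p['fy'],-np.ones(len(xs))]); P=(o[:,None]+d*((.058-o[2])/d[2]))[:2].T.astype(np.float32)*1000
r=cv2.minAreaRect(P); print(st[k],r,cv2.boxPoints(r).round(1).tolist())
b=cv2.imread('pics/top0.png')[:,:,::-1].copy()
for nm,(a,c,d,e) in {'bottle':(140,175,230,268),'pot':(140,178,270,310),'tape':(210,270,122,175)}.items():
    print(nm,np.abs(b[d:e,a:c].astype(int)-im[d:e,a:c]).mean())
E
```

```text
[ 237  184   43   64 1870] ((606.7874755859375, -9.201419830322266), (146.29058837890625, 96.9887466430664), 1.0284360647201538) [[532.7999877929688, 38.0], [534.5, -59.0], [680.7999877929688, -56.400001525878906], [679.0999755859375, 40.599998474121094]]
bottle 1.1456140350877193
pot 0.6646929824561404
tape 0.6722222222222223
```

```bash
python3 -c "
from h import *
print(manip.job_done())"
```

```text
the job is handed in; nothing more can be done
None
```

The job is handed in with no result returned. By touch and a final camera check, the book is home in the corner, the carton is tight against it with its end on the back fence, the pot, tape and bottle have not moved, and the gripper is clear; I had no direct reading of the feeler.

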